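# Push the carton home between the freshly painted rails

### The arm

A 6-joint arm with a two-finger parallel gripper is mounted at the origin on the work surface. World frame = base frame: x ahead of the robot, y to its left, z up, the work surface at z = 0. Lengths are in m, angles in rad, forces in N, time in s.
With the tool pointing down it reaches from about 0.425 to 0.95 m from the base axis. Payload 3.5 kg.
Tool frame: the origin (TCP) lies midway between the tips of the shut fingers; the grasp point (between the pads) lies 19 mm behind it; z points along the fingers, y is the line along which they close (so a half turn about z gives the same grasp; the last joint's range is limited). The gripper opens to 85 mm and grips with 20 to 120 N. Pads are 22 mm wide; open, the fingers measure 114 mm over their backs; the gripper's body (76 mm by 85 mm) begins 54 mm behind the grasp point. The pads swing forward as they close: fully open they stand 13 mm farther back than shut.
Start: joints at [1.005, 0.286, 1.577, -0, 1.279, -0.15], TCP at [0.273, 0.617, 0.231] pointing down, gripper open.
Joint ranges: [-2.77, 2.77], [-0.9, 2.22], [0.21, 2.48], [-1.53, 4.67], [0.24, 2.81], [-2.84, 2.84]. Speed limits (rad/s): [2.79, 2.79, 3.14, 3.14, 3.14, 3.14].

### API

Orientations are given as a unit quaternion [x, y, z, w].
In Python, from plant import ctrl, cams, order gives the robot as it stands.
- The arm moves only by the tool move_arm, never from a script. Its argument "plan" is one flat list of numbers, 7 for each row, row after row: the shift along the world's x, y, z in mm, then the turn, a rotation vector about the world's x, y, z in degrees, then the finger opening in mm, from 0 to 85.4. A call has 1 to 12 rows; each row shifts and turns the commanded pose from where the row before left it; what a row does not reach is not made up. A row lasts 1/10 s, in which the tool goes at most 50 mm and 8.59 degrees, less where a joint would pass 70% of its speed; a pose out of reach is approached as far as the arm can. A call is refused whole if a number of a shift passes 50 or a number of a turn 8.59, either way. A call with a gripper value outside its range is refused whole. The fingers move at their own pace and stop on an object; "newtons" is the grip in N (left out, the last holds). Time passes only in rows, so rows that do not move let the fingers close. It gives the time, the measured TCP pose, the force, the opening and the grip force at its end, in the units of the state.
- ctrl.get_state(): the state, without advancing time (a new reading comes with each control period).
- cams.read_camera(name): name is "scene" or "top" or "wrist"; returns a dict with "color" (400x640x3 uint8, red, green, blue), "fov_y" (degrees; the focal length in pixels is half the picture's height over the tangent of half this angle, whatever the lens; pixels are square), "cx", "cy" (the principal point, pixels), "k1" (the pictures are not rectified: a ray, as slopes to the right and down, at radius r is drawn at 1 + k1 r^2 times it, then the intrinsics apply), "origin" and "orientation" of the camera in the world; the wrist camera has in their place "T_tool_cam" (4x4, takes a point from camera to tool coordinates, whose origin is the TCP and whose axes are the flange's). Camera axes: x right, y up, looking along -z (the intrinsics and any distortion apply to the point x, -y, -z); pixel columns grow to the right and rows downward; lengths in m; the calibration is good to about 2 mm. A picture is of the moment at which its call begins: read the wrist's pose just before it. There is no depth.
- order.sign_off(): hands the job in; it is judged then, once.
The state is a dict: "time": time; "qpos": joint angles; "dq": joint speeds; "joint_efforts": joint torques, N m; "eef_pos": TCP position; "tcp_rot": TCP orientation; "contact_force": force on the tool from outside, world axes, zero at the start; "wrist_torque": the same for the moment, N m; "opening": opening from 0.0 (shut) to 1.0 (fully open); "finger_force": force on a finger pad.
Only numpy, scipy, OpenCV 4.12 (cv2) and the standard library are available. Lean on these libraries where they do the work, as an engineer would, in place of code of your own. Each camera call takes 0.05 s, during which the arm holds its last target. There are 200 camera calls.

### The job

The cardboard carton stands askew in front of the lane between the two freshly painted orange rails: push it with the fingers down the lane until it rests against the blue end stop, without the carton or the robot ever touching either rail. Only push it along the board, do not lift, carry or tip it, and leave everything else on the table where it is; then take the hand away.

Things in the scene. Friction and masses are not known exactly. Their poses are not given: they have to be found in the camera images.
- lane: fixed grey feed board, 540 x 200 x 12 mm, x = -240 to +300. Origin on the table (board top 12 mm above it), on the lane's centre line. +x is the pushing direction, roughly to the robot's right (world -y within 0.3 rad); +y roughly away from the robot. Plain and open up to x = -30 (white line), where the lane starts: 110 mm wide (y = -55 to +55), up to the blue stop's face at x = +215
- rail_far: fixed, freshly painted orange guide rail on the board, 250 mm long, 12 mm thick, 20 mm high (top 32 mm above the table), along the lane side away from the robot (board y = +55 to +67 mm, x = -30 to +220 mm). Origin: centre of its underside, axes as the board's. Must not be touched
- rail_near: the same rail on the side nearer the robot (board y = -67 to -55 mm, x = -30 to +220 mm). Must not be touched
- stop: fixed blue end stop across the lane, 16 mm thick, 106 mm wide, 35 mm high (top 47 mm above the table). Origin: centre of its underside; its face towards the lane's mouth lies 8 mm from the origin, at board x = +215 mm. It may be touched
- carton: closed rigid cardboard carton, 110 (its x, to go along the lane) x 90 (y) x 70 mm tall, 0.3 to 0.6 kg, loose on the plain part of the board before the lane, up to 20 mm off centre and turned up to 0.3 rad. Origin: centre of its underside. Straight in the lane it has 10 mm free each side; home, its origin is at board x = +160 mm. Slides with ordinary friction
- weight_stop: white round plaster weight, 60 mm across, 35 mm high, standing on the feed board behind the blue stop; origin at the centre of its underside. A bystander: leave alone
- weight_far: white round plaster weight, 68 mm across, 45 mm high, on the table beside the far rail, about half way down the lane; origin at the centre of its underside. A bystander: leave alone
- weight_end: white round plaster weight, 64 mm across, 30 mm high, on the table beside the far rail, near the stop end of the lane; origin at the centre of its underside. A bystander: leave alone
- glue: red glue bottle with yellow label and black cap, 64 mm across, 190 mm tall, standing on the table to the robot's right; origin at the centre of its underside. A bystander: leave alone
- water: clear bottle with blue cap, 64 mm across, 200 mm tall, standing on the table to the robot's right; origin at the centre of its underside. A bystander: leave alone
- phone: black phone, 75 x 150 x 9 mm, lying flat on the table; origin at the centre of its underside. A bystander: leave alone
- driver: screwdriver lying on the table to the robot's right; its origin lies on the tool. A bystander: leave alone
Not all that is in view belongs to the job. What is meant by the carton is not turquoise, and is the smaller of those in its own colour.

How it is judged:
At the end, for the whole second after the job is handed in: The carton stands flat and still on the board between the rails, its leading face within 6 mm of the blue stop, within 0.15 rad of the lane's direction (x of carton in the frame of lane between 0.154 and 0.163 m and y of carton in the frame of lane between -0.011 and 0.011 m and z of carton in the frame of lane between 0.009 and 0.015 m and angle between the x axis of carton and the x axis of lane, either way round below 0.15 rad and angle between carton's own z axis and vertical below 0.05 rad and linear speed of carton below 0.01 m/s); the robot touches nothing.
It fails at once if an orange rail is touched by the carton, the robot or anything else (over 0.2 N) (contact force between any of rail_far, rail_near and anything else above 0.2 N).
It fails at once if the carton is lifted more than 10 mm off the board (z of carton in the frame of lane above 0.022 m).
It fails at once if the carton is tipped by more than 0.2 rad or falls off the board (angle between carton's own z axis and vertical above 0.2 rad or z of carton in the frame of lane below 0.004 m).
It fails at once if a bystander is moved more than 20 mm (distance of any of weight_stop, weight_far, weight_end, glue, water, phone, driver from where it was at the start of the episode above 0.02 m).
It also fails if it takes over 70 s, if anything falls off the work surface, if the arm or the gripper's body presses on something with over 40 N, if the wrist force passes 120 N, or if a joint passes its speed limit or range.

## Working session

There is one attempt and no reset: what is moved stays moved. The work goes in short steps, Python scripts to look and compute and a tool call to move; the robot and the scene stay as the last step left them, time stands still between calls to the robot, and variables do not carry over. Pictures are saved under pics/ and viewed, at most 10 in all, crops included, and the job is handed in when it is done.

Besides the shell and the picture viewer there is one more tool, called after "Emit:" by a JSON object that holds its "fn" and its "kwargs". move_arm: Moves the arm, as the interface text tells. Its arguments: {"type":"object","properties":{"plan":{"type":"array","items":{"type":"number"}},"newtons":{"type":"number"}},"required":["plan"]}

```bash
mkdir -p pics; ls
python3 - <<'E'
from plant import ctrl,cams
import cv2
for n in("scene","top"):
    c=cams.read_camera(n); cv2.imwrite(f"pics/{n}0.png",c["color"][:,:,::-1]); print({k:v for k,v in c.items() if k!="color"})
print(ctrl.get_state())
E
```

```text
pics
{'fov_y': 51.8274707164111, 'cx': 323.3697624619632, 'cy': 200.58590027844667, 'k1': -0.03847745322128066, 'origin': array([ 1.15981236, -0.58409438,  0.81139997]), 'orientation': array([0.37578136, 0.16893776, 0.3533528 , 0.83987511])}
{'fov_y': 53.223814598326236, 'cx': 321.3735945728475, 'cy': 197.2495497768028, 'k1': -0.018466451565275883, 'origin': array([0.33488284, 0.02818406, 1.05927753]), 'orientation': array([ 0.05760292, -0.06894944, -0.69823982,  0.71020351])}
{'time': 0.1, 'qpos': array([ 1.00499235e+00,  2.87080116e-01,  1.57802933e+00,  3.59541138e-05,
        1.27861964e+00, -1.49975164e-01]), 'dq': array([ 1.37912563e-04, -1.32548329e-03, -3.27357881e-03, -7.16031424e-04,
        1.44384239e-05, -8.08082347e-04]), 'joint_efforts': array([ 3.32312475e-04, -4.07295477e+01, -2.93701655e+01, -1.38599285e-04,
        3.38457321e-03, -6.70644511e-06]), 'eef_pos': array([0.27229154, 0.61699108, 0.23008417]), 'tcp_rot': array([ 2.06424638e-01,  9.78461919e-01, -9.94499345e-04, -3.90311938e-04]), 'contact_force': array([ 0.09483214,  0.22705733, -0.2717596 ]), 'wrist_torque': array([-0.07896916, -0.03155045,  0.02558717]), 'finger_force': 0.0, 'opening': 1.0015965753487286}
```

View pics/scene0.png

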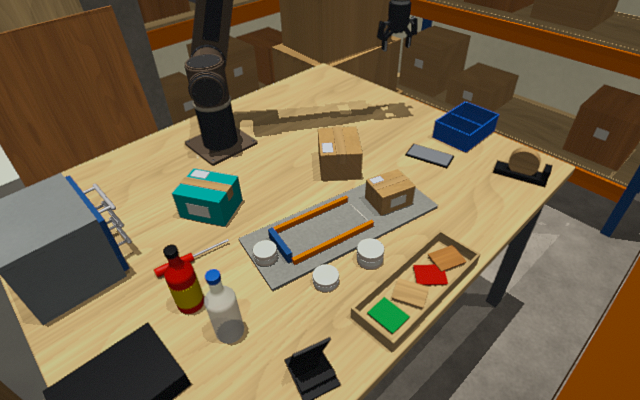

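View pics/top0.png

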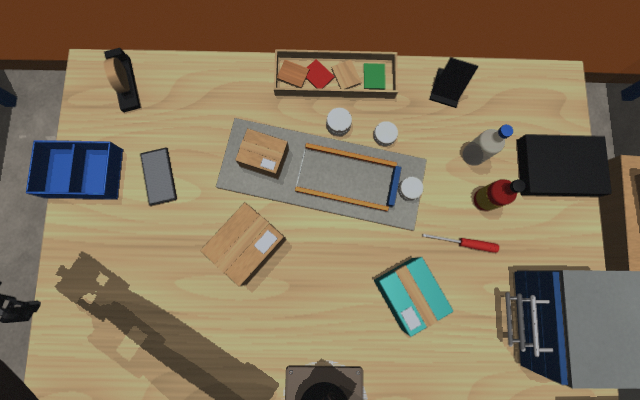

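The lane board runs from (217,187) to (426,158) in the top view, with its mouth at the white line near (300,165) and the blue stop at (394,186).

Candidates for the carton, by top-view pixel:
- small brown box on the board (263,153)
- large brown box (244,243)
- turquoise box (414,296)

The description (not turquoise, smaller of its colour) points to the box at (263,153).

```bash
cat > h.py <<'E'
import numpy as np, cv2
from scipy.spatial.transform import Rotation as R
def cam(c,st=None):
    if "T_tool_cam" in c:
        T=np.eye(4);T[:3,:3]=R.from_quat(st["tcp_rot"]).as_matrix();T[:3,3]=st["eef_pos"];T=T@c["T_tool_cam"]
        o,M=T[:3,3],T[:3,:3]
    else: o,M=np.array(c["origin"]),R.from_quat(c["orientation"]).as_matrix()
    f=200/np.tan(np.radians(c["fov_y"]/2))
    return o,M,np.array([[f,0,c["cx"]],[0,f,c["cy"]],[0,0,1]]),np.array([c["k1"],0,0,0,0.])
def toplane(cm,px,z):
    o,M,K,d=cm
    n=cv2.undistortPoints(np.array(px,float).reshape(-1,1,2),K,d).reshape(-1,2)
    r=np.c_[n[:,0],-n[:,1],-np.ones(len(n))]@M.T
    return o+r*((z-o[2])/r[:,2])[:,None]
def project(cm,P):
    o,M,K,d=cm
    q=(np.atleast_2d(P)-o)@M; q=q*[1,-1,-1]
    return cv2.projectPoints(q,np.zeros(3),np.zeros(3),K,d)[0].reshape(-1,2)
E
python3 - <<'E'
from h import *
from plant import cams
c=cams.read_camera("top");cm=cam(c);im=c["color"];hsv=cv2.cvtColor(im,cv2.COLOR_RGB2HSV)
roi=np.zeros(im.shape[:2],np.uint8);roi[115:235,210:430]=255
for n,lo,hi,z in(("rail",(8,200,120),(20,255,255),.032),("stop",(100,150,60),(125,255,255),.047)):
    m=cv2.inRange(hsv,lo,hi)&roi
    for k in cv2.findContours(m,0,1)[0]:
        if cv2.contourArea(k)<50: continue
        w=toplane(cm,k.reshape(-1,2),z)[:,:2]*1000
        (a,s,t)=cv2.minAreaRect(w.astype(np.float32)); print(n,cv2.contourArea(k),np.round(a,1),np.round(s,1),round(t,2))
for p in((255,143),(275,150),(262,170),(240,160),(310,165),(270,163),(230,165)): print(p,im[p[1],p[0]],hsv[p[1],p[0]])
cv2.imwrite("pics/crop.png",cv2.resize(im[110:235,205:435,::-1],None,fx=3.4,fy=3.4,interpolation=cv2.INTER_CUBIC))
E
```

```text
stop 168.0 [ 553.8 -175.6] [ 15.3 103.4] 78.05
(255, 143) [165 131  92] [ 16 113 165]
(275, 150) [172 139  99] [ 16 108 172]
(262, 170) [51 42 30] [ 17 105  51]
(240, 160) [174 137  96] [ 16 114 174]
(310, 165) [131 131 124] [ 30  14 131]
(270, 163) [177 182 189] [108  16 189]
(230, 165) [129 128 121] [ 26  16 129]
```

View pics/crop.png

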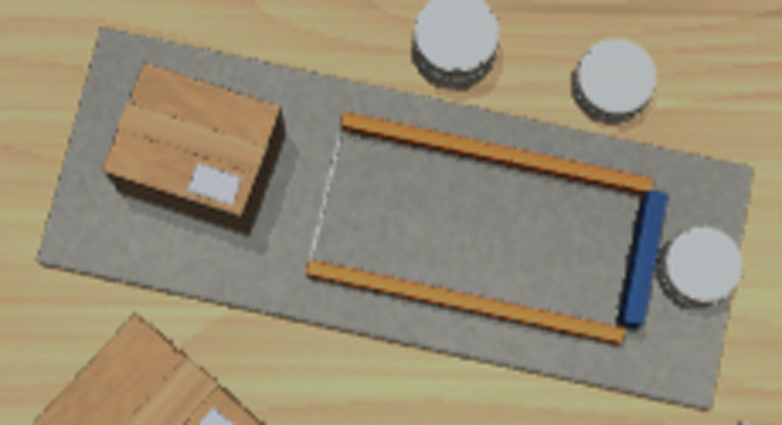

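The crop confirms it: the small brown carton on the board has top corners at about (145,62), (283,105), (240,215) and (105,172). It is turned slightly and sits towards the far side. Next I measure the rails and the carton top.

```bash
cat > meas.py <<'E'
from h import *
from plant import cams,ctrl
def lane_carton(lane=None):
    c=cams.read_camera("top");cm=cam(c);im=c["color"];hsv=cv2.cvtColor(im,cv2.COLOR_RGB2HSV)
    roi=np.zeros(im.shape[:2],np.uint8);cv2.fillPoly(roi,[np.array([(234,121),(424,160),(412,227),(219,186)])],255)
    cart=cv2.inRange(hsv,(10,80,90),(22,165,255))&roi
    rail=cv2.inRange(hsv,(8,170,110),(22,255,255))&roi
    def rect(k,z):
        w=toplane(cm,k.reshape(-1,2),z)[:,:2]*1000
        a,s,t=cv2.minAreaRect(w.astype(np.float32)); b=cv2.boxPoints((a,s,t)); e=b[1]-b[0] if np.hypot(*(b[1]-b[0]))>np.hypot(*(b[2]-b[1])) else b[2]-b[1]
        if e[1]>0:e=-e
        return np.array(a),sorted(s),np.arctan2(e[1],e[0])
    if lane is None:
        rs=[rect(k,.032) for k in cv2.findContours(rail,0,1)[0] if cv2.contourArea(k)>100]
        for r in rs: print("rail",r)
        th=np.mean([r[2] for r in rs]); u=np.array([np.cos(th),np.sin(th)])
        lane=(np.mean([r[0] for r in rs],0)-95*u,th)
    O,th=lane; L=np.array([[np.cos(th),np.sin(th)],[-np.sin(th),np.cos(th)]])
    k=max(cv2.findContours(cart,0,1)[0],key=cv2.contourArea); k=cv2.convexHull(k)
    a,s,t=rect(k,.082); print("carton",a,s,t,"in lane",L@(a-O),"yaw",t-th, "lane",O,th)
    return lane
if __name__=="__main__":
    lane=lane_carton()
    q=R.from_quat(ctrl.get_state()["tcp_rot"]).as_matrix(); print(q)
    print(cams.read_camera("wrist")["T_tool_cam"])
E
python3 meas.py
```

```text
carton [630.18640137 168.91574097] [89.36290740966797, 110.56034851074219] -1.870279 in lane [nan nan] yaw nan lane [nan nan] nan
[[-9.14787961e-01  4.03933535e-01 -8.28440907e-04]
 [ 4.03934310e-01  9.14787114e-01 -1.26825644e-03]
 [ 2.45555758e-04 -1.49482143e-03 -9.99998853e-01]]
[[ 2.67942454e-04  9.55789208e-01  2.94052577e-01  7.42666216e-02]
 [ 9.99999853e-01 -1.17570324e-04 -5.29054935e-04  6.66845927e-04]
 [-4.71093141e-04  2.94052675e-01 -9.55789099e-01 -1.42134691e-01]
 [ 0.00000000e+00  0.00000000e+00  0.00000000e+00  1.00000000e+00]]
  return _methods._mean(a, axis=axis, dtype=dtype,
  ret = ret.dtype.type(ret / rcount)
```

```bash
sed -i 's/rail=cv2.inRange(hsv,.*/rail=cv2.inRange(hsv,(6,170,90),(22,255,255))\&roi; rail[:, :292]=0/; s/cart=\(.*\)$/cart=\1/; s/contourArea(k)>100/arcLength(k,True)>100/' meas.py; python3 meas.py | grep -v '^\[\| \['
python3 - <<'E'
import cv2
im=cv2.imread("pics/top0.png");h=cv2.cvtColor(im,cv2.COLOR_BGR2HSV)
print(h[150:158,350],h[196:204,340])
E
```

```text
[[ 30  16 131]
 [ 21  25 132]
 [ 15  94 144]
 [ 16 169 174]
 [ 16 162 175]
 [ 16 162 175]
 [ 12 182 157]
 [ 12 178  63]] [[ 15 152 166]
 [ 17 160 175]
 [ 19 152 175]
 [ 19 146 168]
 [ 11 180 126]
 [ 13  62  87]
 [ 25  13 119]
 [ 30  14 131]]
  return _methods._mean(a, axis=axis, dtype=dtype,
  ret = ret.dtype.type(ret / rcount)
```

```bash
sed -i 's/(6,170,90),(22,255,255)/(13,85,120),(24,255,255)/; s/cart=cv2.inRange.*$/&; cart[:,292:]=0 if lane is None else cart[:,292:]/' meas.py; python3 meas.py
```

```text
rail (array([520.23095703, -39.07077789]), [11.296321868896484, 249.4591064453125], np.float32(-1.7711458))
rail (array([640.01306152, -63.22799683]), [11.369905471801758, 248.75595092773438], np.float32(-1.7709715))
carton [630.16094971 168.8334198 ] [89.36290740966797, 110.73267364501953] -1.8702785 in lane [-130.54039356    5.27848612] yaw -0.0992198 lane [599.02002144  41.95198441] -1.7710587
[[-9.14788166e-01  4.03933879e-01 -1.78595884e-04]
 [ 4.03933917e-01  9.14788112e-01 -3.17345121e-04]
 [ 3.51909460e-05 -3.62444497e-04 -9.99999934e-01]]
[[ 2.68568837e-04  9.55789299e-01  2.94052280e-01  7.42667031e-02]
 [ 9.99999853e-01 -1.18155452e-04 -5.29283707e-04  6.66305668e-04]
 [-4.71139823e-04  2.94052379e-01 -9.55789190e-01 -1.42133812e-01]
 [ 0.00000000e+00  0.00000000e+00  0.00000000e+00  1.00000000e+00]]
```

Emit:
{"fn": "move_arm", "kwargs": {"plan": [31,-30,0,0,0,-6.5,50,31,-30,0,0,0,-6.5,50,31,-30,0,0,0,-6.5,50,31,-30,0,0,0,-6.5,50,31,-30,0,0,0,-6.5,50,31,-30,0,0,0,-6.5,50,31,-30,0,0,0,-6.5,50,31,-30,0,0,0,-6.5,50,31,-30,0,0,0,-6.5,50,31,-30,0,0,0,-6.5,50,31,-30,0,0,0,-6.5,50,33,-34,0,0,0,-6.2,50]}}

```text
time: 1.65
eef_pos: [0.6476, 0.2525, 0.2315]
tcp_rot: [0.776, 0.631, 0.0, -0.0]
contact_force: [0.7, 0.6, 0.0]
opening: 0.585
finger_force: 0.0
```

Emit:
{"fn": "move_arm", "kwargs": {"plan": [0,0,0,0,0,0,50,0,0,0,0,0,0,50,0,0,0,0,0,0,50]}}

```text
time: 1.95
eef_pos: [0.6459, 0.2542, 0.2312]
tcp_rot: [0.774, 0.633, -0.0, -0.0]
contact_force: [0.8, 0.2, 0.5]
opening: 0.584
finger_force: 0.0
```

```bash
cat > tcp.py <<'E'
from h import *
from plant import ctrl
s=ctrl.get_state(); M=R.from_quat(s["tcp_rot"]).as_matrix(); th=-1.7711; O=np.array([599.,42.])
u=np.array([np.cos(th),np.sin(th)]);v=np.array([-u[1],u[0]]); d=s["eef_pos"][:2]*1000-O
print("t",s["time"],"eef",s["eef_pos"]*1000,"lane",d@u,d@v,"yaw err deg",np.degrees(np.arctan2(M[:2,1]@u,M[:2,1]@v))*-1,"tilt",M[:,2],"op",s["opening"],"F",s["contact_force"],"q",s["qpos"])
E
python3 tcp.py
```

```text
t 1.95 eef [645.91657288 254.23574426 231.19194889] lane -217.3271926958532 3.7506354746387993 yaw err deg 0.022240531837413053 tilt [-6.83468888e-04  3.45034717e-04 -9.99999707e-01] op 0.5844564584556678 F [0.83187906 0.20394549 0.48982249] q [2.28928239e-01 3.28148082e-01 1.52477687e+00 5.11264388e-04
 1.28925507e+00 4.28701624e-01]
```

Emit:
{"fn": "move_arm", "kwargs": {"plan": [0,0,-40,0,0,0,50,0,0,-40,0,0,0,50,0,0,-40,0,0,0,50,0,0,-40,0,0,0,50,0,0,-20,0,0,0,50,0,0,-11,0,0,0,50,0,0,0,0,0,0,50]}}

```text
time: 2.65
eef_pos: [0.6448, 0.2545, 0.0387]
tcp_rot: [0.774, 0.633, -0.001, -0.001]
contact_force: [-0.1, -0.5, -0.8]
opening: 0.585
finger_force: 0.0
```

```bash
python3 tcp.py
python3 - <<'E'
from plant import cams
import cv2
cv2.imwrite("pics/s1.png",cv2.resize(cams.read_camera("scene")["color"][120:300,230:470,::-1],None,fx=3,fy=3))
E
```

```text
t 2.65 eef [644.79703184 254.45668161  38.7006181 ] lane -217.32096101392258 2.6095190804314936 yaw err deg 0.06460316886849425 tilt [-3.19540818e-03 -6.22534613e-04 -9.99994701e-01] op 0.5847791197727021 F [-0.05776233 -0.46287455 -0.78581716] q [2.29746864e-01 5.25601218e-01 1.63491853e+00 1.45896029e-04
 9.84326136e-01 4.28840189e-01]
```

View pics/s1.png

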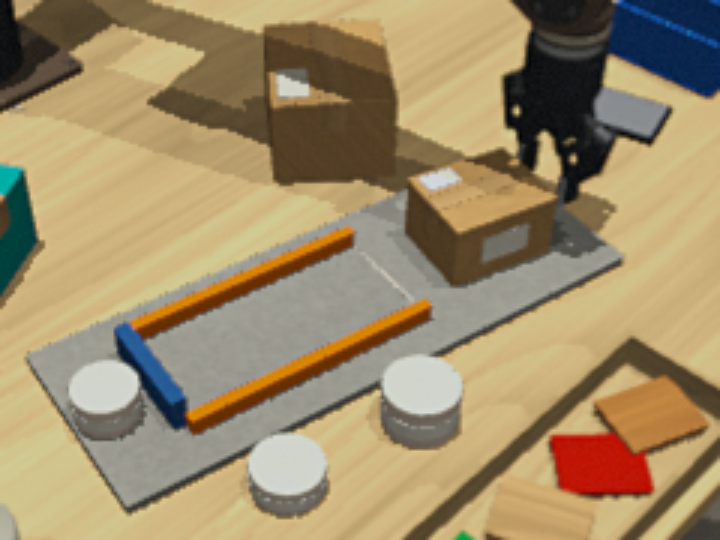

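The hand is behind the carton at (560,150) with a clear path. I push slowly so the two fingers square it up before the mouth.

Emit:
{"fn": "move_arm", "kwargs": {"plan": [-1,-4.9,0,0,0,0,50,-1,-4.9,0,0,0,0,50,-0.8,-3.9,0,0,0,0,50,-0.8,-3.9,0,0,0,0,50,-0.8,-3.9,0,0,0,0,50,-0.8,-3.9,0,0,0,0,50,-0.8,-3.9,0,0,0,0,50,-0.8,-3.9,0,0,0,0,50,-0.8,-3.9,0,0,0,0,50,-0.8,-3.9,0,0,0,0,50,0,0,0,0,0,0,50]}}

```text
time: 3.8
eef_pos: [0.6389, 0.2121, 0.0409]
tcp_rot: [0.774, 0.633, 0.001, 0.001]
contact_force: [1.4, 2.8, 2.9]
opening: 0.584
finger_force: 1.6
```

```bash
python3 tcp.py
python3 - <<'E'
from meas import *
lane_carton((np.array([599.02,41.95]),-1.77106))
cv2.imwrite("pics/t1.png",cv2.resize(cams.read_camera("top")["color"][110:235,205:435,::-1],None,fx=3.4,fy=3.4,interpolation=cv2.INTER_CUBIC))
E
```

```text
t 3.8 eef [638.85407733 212.08018672  40.85633429] lane -174.60928171593358 5.216908381076138 yaw err deg -0.028213648210804212 tilt [ 1.83193838e-03 -1.98662382e-04 -9.99998302e-01] op 0.5835666316226413 F [1.41027656 2.83109003 2.93976689] q [ 1.70249959e-01  4.83233778e-01  1.69225643e+00 -6.16031534e-04
  9.64330735e-01  3.71396565e-01]
carton [629.69226074 139.11437988] [89.42975616455078, 96.8823013305664] -1.7702129 in lane [-101.32403168   10.73055923] yaw 0.0008471012 lane [599.02  41.95] -1.77106
```

View pics/t1.png

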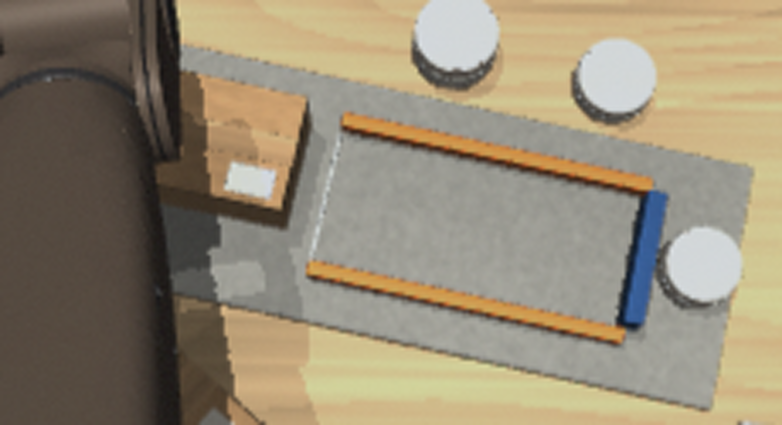

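The carton is now square (yaw ≈ 0), with its leading top edge near (306,98)–(283,210) in the crop, but it sits 10.7 mm too far out. I'll go round to its far side and push it sideways with both fingers to centre it before it enters the lane.

Emit:
{"fn": "move_arm", "kwargs": {"plan": [1.5,7.4,0,0,0,0,50,1.5,7.4,0,0,0,0,50,0,0,40,0,0,0,50,0,0,40,0,0,0,50,0,0,40,0,0,0,50,9.9,-14,0,0,0,8.5,50,9.9,-14,0,0,0,8.5,50,9.9,-14,0,0,0,8.5,50,9.9,-14,0,0,0,8.5,50,9.9,-14,0,0,0,8.5,50,9.9,-14,0,0,0,8.5,50,9.6,-14,0,0,0,8.5,50]}}

```text
time: 5.1
eef_pos: [0.7099, 0.1288, 0.1589]
tcp_rot: [0.356, 0.935, -0.001, -0.001]
contact_force: [-0.2, 0.6, 0.6]
opening: 0.581
finger_force: 0.0
```

Emit:
{"fn": "move_arm", "kwargs": {"plan": [0,0,0,0,0,8.5,50,0,0,0,0,0,8.5,50,0,0,0,0,0,8.5,50,0,0,0,0,0,5,50,0,0,0,0,0,0,50,0,0,0,0,0,0,50]}}

```text
time: 5.7
eef_pos: [0.7098, 0.1294, 0.1594]
tcp_rot: [0.101, 0.995, -0.0, -0.001]
contact_force: [0.4, -0.7, 0.0]
opening: 0.587
finger_force: 0.0
```

```bash
python3 tcp.py
```

```text
t 5.7 eef [709.78247812 129.41412162 159.40024612] lane -107.70843218849387 91.17499520802836 yaw err deg 89.85981318264427 tilt [-1.77160183e-03 -5.46476953e-04 -9.99998281e-01] op 0.5873915870765747 F [ 0.38060707 -0.73317622  0.04075408] q [ 4.02033183e-02  4.45275660e-01  1.50537118e+00 -5.10909135e-04
  1.19273799e+00 -1.32765288e+00]
```

Emit:
{"fn": "move_arm", "kwargs": {"plan": [0,0,-40,0,0,0,50,0,0,-40,0,0,0,50,0,0,-39,0,0,0,50,0,0,0,0,0,0,50,-7.8,1.6,0,0,0,0,50,-7.8,1.6,0,0,0,0,50,-3.9,0.8,0,0,0,0,50,-3.9,0.8,0,0,0,0,50,-3.9,0.8,0,0,0,0,50,-3.9,0.8,0,0,0,0,50,-2.7,0.6,0,0,0,0,50,0,0,0,0,0,0,50]}}

```text
time: 6.9
eef_pos: [0.6779, 0.1362, 0.0431]
tcp_rot: [0.1, 0.995, 0.0, 0.002]
contact_force: [4.1, -0.9, 3.4]
opening: 0.581
finger_force: 2.4
```

```bash
python3 tcp.py
```

```text
t 6.9 eef [677.93192312 136.19298217  43.11476221] lane -108.01455005949846 58.61248461625071 yaw err deg 89.94521728112095 tilt [ 4.54414949e-03  4.71935581e-05 -9.99989674e-01] op 0.5814736902051884 F [ 4.14790223 -0.88473435  3.38595145] q [ 5.18820543e-02  5.13002684e-01  1.64398297e+00 -2.26991200e-04
  9.80066509e-01 -1.31752634e+00]
```

Emit:
{"fn": "move_arm", "kwargs": {"plan": [-1.5,0.3,0,0,0,0,50,-1,0.2,0,0,0,0,50,0,0,0,0,0,0,50,0,0,0,0,0,0,50]}}

```text
time: 7.3
eef_pos: [0.6758, 0.1366, 0.043]
tcp_rot: [0.101, 0.995, 0.0, 0.002]
contact_force: [5.3, -0.6, 3.7]
opening: 0.583
finger_force: 2.6
```

```bash
python3 tcp.py
```

```text
t 7.3 eef [675.82728422 136.57912827  42.95418927] lane -107.9742220643362 56.47309513450596 yaw err deg 89.93867559349597 tilt [ 4.70929803e-03  2.12087482e-05 -9.99988911e-01] op 0.5827092790671479 F [ 5.34038157 -0.60922679  3.67734926] q [ 5.26213707e-02  5.09438494e-01  1.64955331e+00 -2.73133245e-04
  9.77896953e-01 -1.31664667e+00]
```

Emit:
{"fn": "move_arm", "kwargs": {"plan": [9.8,-2,0,0,0,0,50,9.8,-2,0,0,0,0,50,0,0,40,0,0,0,50,0,0,40,0,0,0,50,0,0,40,0,0,0,50,-7,11.9,0,0,0,-8.5,50,-7,11.9,0,0,0,-8.5,50,-7,11.9,0,0,0,-8.5,50,-7,11.9,0,0,0,-8.5,50,-7,11.9,0,0,0,-8.5,50,-7,11.9,0,0,0,-8.5,50,-7,11.9,0,0,0,-8.5,50]}}

```text
time: 8.5
eef_pos: [0.6433, 0.2164, 0.1595]
tcp_rot: [0.583, 0.812, -0.002, -0.002]
contact_force: [-0.0, 0.1, -0.1]
opening: 0.588
finger_force: 0.0
```

Emit:
{"fn": "move_arm", "kwargs": {"plan": [-7,11.9,0,0,0,-8.5,50,0,0,0,0,0,-8.5,50,0,0,0,0,0,-8.5,50,0,0,0,0,0,-5,50,0,0,0,0,0,0,50,0,0,0,0,0,0,50]}}

```text
time: 9.1
eef_pos: [0.637, 0.2278, 0.1601]
tcp_rot: [0.774, 0.633, -0.001, -0.001]
contact_force: [-0.6, 0.5, 0.6]
opening: 0.587
finger_force: 0.0
```

```bash
python3 tcp.py
python3 - <<'E'
from meas import *
lane_carton((np.array([599.02,41.95]),-1.77106))
E
```

```text
t 9.1 eef [636.97838883 227.84523456 160.13597284] lane -189.6859263734422 0.24199867237701098 yaw err deg 0.058070611517106734 tilt [-2.67644416e-03 -3.96537078e-04 -9.99996340e-01] op 0.5873467304202403 F [-0.56395841  0.54889107  0.60685117] q [1.93760033e-01 3.51672260e-01 1.62845843e+00 1.37439404e-04
 1.16416468e+00 3.92994484e-01]
carton [621.36523438 146.2986145 ] [89.47351837158203, 108.65398406982422] -1.7730973 in lane [-106.70820679    1.14081192] yaw -0.0020372868 lane [599.02  41.95] -1.77106
```

Carton centred: y ≈ +1 mm, yaw ≈ 0. Next: down behind it, and push into the lane.

Emit:
{"fn": "move_arm", "kwargs": {"plan": [0,0,-40,0,0,0,50,0,0,-40,0,0,0,50,0,0,-40,0,0,0,50,0,0,0,0,0,0,50,-1.2,-5.9,0,0,0,0,50,-1.2,-5.9,0,0,0,0,50,-1.2,-5.9,0,0,0,0,50,-1.2,-5.9,0,0,0,0,50,-1.2,-5.9,0,0,0,0,50,-1.2,-5.9,0,0,0,0,50,-1.2,-5.9,0,0,0,0,50,0,0,0,0,0,0,50]}}

```text
time: 10.35
eef_pos: [0.6309, 0.1868, 0.0441]
tcp_rot: [0.775, 0.632, 0.003, 0.001]
contact_force: [1.1, 3.3, 2.9]
opening: 0.588
finger_force: 1.7
```

```bash
python3 tcp.py
python3 - <<'E'
from meas import *
lane_carton((np.array([599.02,41.95]),-1.77106))
E
```

```text
t 10.35 eef [630.91728696 186.81994611  44.13421454] lane -148.2749303430093 2.464757413880509 yaw err deg -0.07429624867381103 tilt [ 0.00546763  0.00145402 -0.999984  ] op 0.5876630576937069 F [1.11767975 3.34915768 2.86951458] q [1.33657708e-01 4.48791795e-01 1.73451866e+00 8.74187977e-04
 9.52669723e-01 3.34747113e-01]
carton [596.58996582  -8.06349182] [93.5222396850586, 327.9693908691406] -1.7176301 in lane [49.49733139  7.56760305] yaw 0.053429842 lane [599.02  41.95] -1.77106
```

```bash
sed -i 's/^    rail=/    cart=cv2.morphologyEx(cv2.inRange(hsv,(10,60,90),(24,138,255))\&roi,cv2.MORPH_OPEN,np.ones((7,7)))\n    rail=/' meas.py
cat > lc.py <<'E'
from meas import *
lane_carton((np.array([599.02,41.95]),-1.77106))
E
python3 lc.py
```

```text
carton [628.62304688 104.47409821] [71.12975311279297, 84.33165740966797] -1.5509962 in lane [-67.16336883  16.57362749] yaw 0.2200638 lane [599.02  41.95] -1.77106
```

```bash
sed -i 's/np.ones((7,7))/np.ones((3,3))/' meas.py; python3 lc.py
python3 - <<'E'
from plant import cams
import cv2
cv2.imwrite("pics/t2.png",cv2.resize(cams.read_camera("top")["color"][110:235,205:435,::-1],None,fx=3.4,fy=3.4,interpolation=cv2.INTER_CUBIC))
E
```

```text
carton [614.41351318 110.80256653] [89.51007080078125, 92.49024963378906] -1.772879 in lane [-70.53868696   1.38917536] yaw -0.0018190145 lane [599.02  41.95] -1.77106
```

View pics/t2.png

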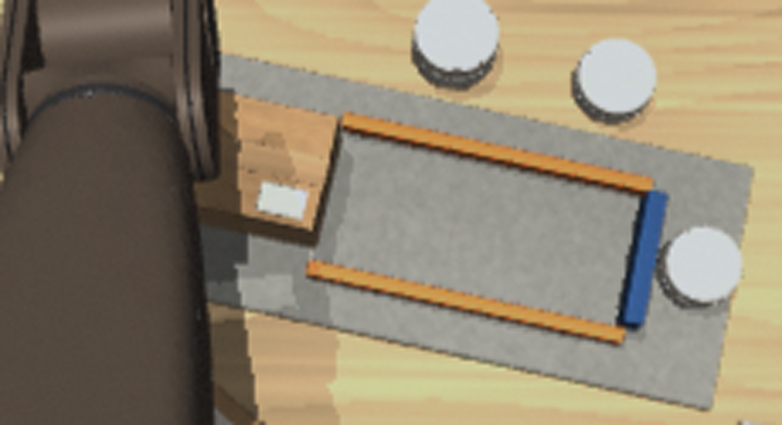

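The leading edge is at the mouth ((340,118)–(318,240)), centred to 1.4 mm and straight. I keep pushing with a very slight bias towards the robot.

Emit:
{"fn": "move_arm", "kwargs": {"plan": [-1.3,-5.9,0,0,0,0,50,-1.3,-5.9,0,0,0,0,50,-1.3,-5.9,0,0,0,0,50,-1.3,-5.9,0,0,0,0,50,-1.3,-5.9,0,0,0,0,50,-1.3,-5.9,0,0,0,0,50,-1.3,-5.9,0,0,0,0,50,-1.3,-5.9,0,0,0,0,50,-1.3,-5.9,0,0,0,0,50,-1.3,-5.9,0,0,0,0,50,-1.3,-5.9,0,0,0,0,50,0,0,0,0,0,0,50]}}

```text
time: 11.75
eef_pos: [0.6148, 0.1216, 0.0416]
tcp_rot: [0.774, 0.633, 0.0, 0.0]
contact_force: [0.8, 3.7, 2.4]
opening: 0.588
finger_force: 1.4
```

```bash
python3 tcp.py;python3 lc.py
```

```text
t 11.75 eef [614.81143996 121.59849113  41.60244872] lane -81.15296883421821 -0.3421591116277761 yaw err deg -0.04263271292482475 tilt [ 3.32209989e-04 -5.69696829e-05 -9.99999943e-01] op 0.5877531579664504 F [0.75691024 3.73579223 2.36801234] q [ 3.35887735e-02  3.96818401e-01  1.81298664e+00 -8.48533196e-05
  9.31457502e-01  2.34687144e-01]
carton [598.38415527  40.19166946] [79.46619415283203, 89.42241668701172] -0.1987782 in lane [ 1.84967598 -0.27335611] yaw 1.5722818 lane [599.02  41.95] -1.77106
```

Emit:
{"fn": "move_arm", "kwargs": {"plan": [-1.4,-6.9,0,0,0,0,50,-1.4,-6.9,0,0,0,0,50,-1.4,-6.9,0,0,0,0,50,-1.4,-6.9,0,0,0,0,50,-1.4,-6.9,0,0,0,0,50,-1.4,-6.9,0,0,0,0,50,-1.4,-6.9,0,0,0,0,50,-1.4,-6.9,0,0,0,0,50,-1.4,-6.9,0,0,0,0,50,-1.4,-6.9,0,0,0,0,50,-1.4,-6.9,0,0,0,0,50,0,0,0,0,0,0,50]}}

```text
time: 13.0
eef_pos: [0.5985, 0.0453, 0.0407]
tcp_rot: [0.775, 0.633, -0.001, -0.0]
contact_force: [0.4, 0.2, 0.5]
opening: 0.585
finger_force: 0.5
```

```bash
python3 tcp.py;python3 lc.py
```

```text
t 13.0 eef [598.51781064  45.31128997  40.74220898] lane -3.1491449664409594 -1.1313858016850085 yaw err deg -0.05211054044286698 tilt [-1.99937974e-03 -6.05267812e-04 -9.99997818e-01] op 0.5849761382143484 F [0.41025521 0.19652921 0.49144305] q [-9.30101884e-02  3.49861180e-01  1.87897672e+00 -9.94918093e-04
  9.14689518e-01  1.08809772e-01]
carton [582.33752441 -40.43050003] [70.49937438964844, 89.32471466064453] -0.15934962 in lane [8.40526637e+01 3.87044905e-02] yaw 1.6117103 lane [599.02  41.95] -1.77106
```

Emit:
{"fn": "move_arm", "kwargs": {"plan": [-1.4,-6.9,0,0,0,0,50,-1.4,-6.9,0,0,0,0,50,-1.4,-6.9,0,0,0,0,50,-1.4,-6.9,0,0,0,0,50,-1.4,-6.9,0,0,0,0,50,-1.4,-6.9,0,0,0,0,50,-1.4,-6.9,0,0,0,0,50,-1.4,-6.9,0,0,0,0,50,-1.4,-6.9,0,0,0,0,50,-1.4,-6.9,0,0,0,0,50,-1.4,-6.9,0,0,0,0,50,0,0,0,0,0,0,50]}}

```text
time: 14.25
eef_pos: [0.584, -0.0313, 0.0416]
tcp_rot: [0.775, 0.632, -0.0, 0.001]
contact_force: [0.4, -0.4, 0.5]
opening: 0.588
finger_force: 0.0
```

```bash
python3 tcp.py;python3 lc.py
python3 - <<'E'
from plant import cams
import cv2
cv2.imwrite("pics/t3.png",cv2.resize(cams.read_camera("top")["color"][110:235,205:435,::-1],None,fx=3.4,fy=3.4,interpolation=cv2.INTER_CUBIC))
E
```

```text
t 14.25 eef [583.96458384 -31.31987439  41.58992452] lane 74.84548240392712 -0.14656992271909502 yaw err deg -0.07595678344810956 tilt [ 2.61631017e-04 -1.13165263e-03 -9.99999325e-01] op 0.5879267197677949 F [ 0.35889711 -0.43872334  0.49221248] q [-2.26534222e-01  3.18470059e-01  1.91882883e+00 -1.32876618e-03
  9.03785071e-01 -2.40828349e-02]
carton [ 564.99267578 -128.01652527] [47.7148323059082, 88.93601989746094] -0.21119767 in lane [173.33858023   0.46379739] yaw 1.5598624 lane [599.02  41.95] -1.77106
```

View pics/t3.png

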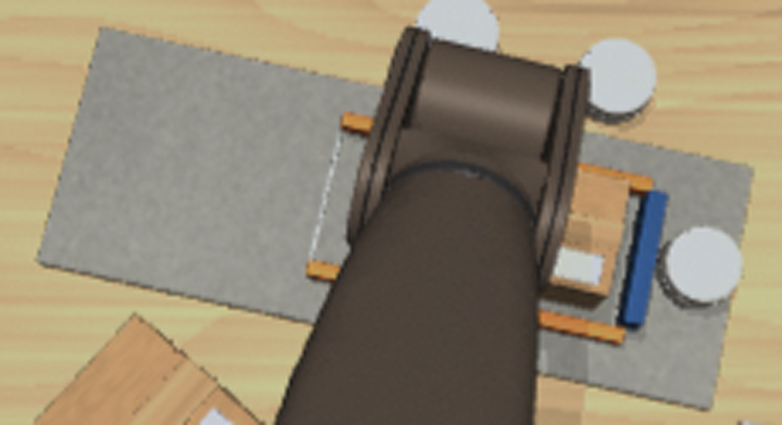

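The carton is straight, with its front face (630,180)–(600,300) about 18 mm short of the stop. Final slow push.

Emit:
{"fn": "move_arm", "kwargs": {"plan": [-0.8,-3.9,0,0,0,0,50,-0.8,-3.9,0,0,0,0,50,-0.8,-3.9,0,0,0,0,50,-0.8,-3.9,0,0,0,0,50,-0.4,-2,0,0,0,0,50,0,0,0,0,0,0,50,0,0,0,0,0,0,50]}}

```text
time: 15.05
eef_pos: [0.5805, -0.048, 0.0415]
tcp_rot: [0.775, 0.633, -0.0, 0.0]
contact_force: [1.0, 1.7, 1.6]
opening: 0.586
finger_force: 0.9
```

```bash
python3 tcp.py;python3 lc.py
```

```text
t 15.05 eef [580.45969735 -47.9890823   41.46773877] lane 91.87876608601304 -0.2647591099968176 yaw err deg -0.05297368871429874 tilt [ 3.77923904e-04 -6.01946424e-04 -9.99999747e-01] op 0.5863717020846201 F [1.02638814 1.70856088 1.63164578] q [-2.56390410e-01  3.14151288e-01  1.92478905e+00 -6.19933429e-04
  9.02134193e-01 -5.47778513e-02]
carton [ 560.70007324 -147.66888428] [39.4708366394043, 89.59662628173828] -0.17822994 in lane [1.93452088e+02 1.66385502e-01] yaw 1.5928301 lane [599.02  41.95] -1.77106
```

Front is at about x = 213 and not yet pressing on the stop, so 1 mm steps until contact shows in the force.

Emit:
{"fn": "move_arm", "kwargs": {"plan": [-0.2,-1,0,0,0,0,50,-0.2,-1,0,0,0,0,50,-0.2,-1,0,0,0,0,50,0,0,0,0,0,0,50,0,0,0,0,0,0,50]}}

```text
time: 15.6
eef_pos: [0.5798, -0.0499, 0.0413]
tcp_rot: [0.774, 0.633, 0.0, -0.0]
contact_force: [1.1, 6.0, 1.3]
opening: 0.583
finger_force: 2.9
```

```bash
python3 tcp.py
```

```text
t 15.6 eef [579.80071982 -49.93539551  41.34018387] lane 93.91727984698375 -0.5233091856062551 yaw err deg -0.03219366484554102 tilt [ 2.83534503e-04  1.04254831e-03 -9.99999416e-01] op 0.5831840320981656 F [1.1090611  5.99267776 1.31989864] q [-2.60647198e-01  3.13531843e-01  1.92589493e+00  1.37689172e-03
  9.02161051e-01 -6.06352316e-02]
```

Emit:
{"fn": "move_arm", "kwargs": {"plan": [-0.2,-1,0,0,0,0,50,0,0,0,0,0,0,50,0,0,0,0,0,0,50]}}

```text
time: 15.9
eef_pos: [0.5798, -0.0499, 0.0414]
tcp_rot: [0.774, 0.633, 0.001, -0.001]
contact_force: [2.0, 9.9, 2.9]
opening: 0.591
finger_force: 4.6
```

```bash
python3 tcp.py
```

```text
t 15.9 eef [579.79448575 -49.9298503   41.36513838] lane 93.91308588850787 -0.5305219227892328 yaw err deg -0.041952402897595456 tilt [ 7.71333799e-04  2.71198533e-03 -9.99996025e-01] op 0.5908679477881056 F [1.97006897 9.87216046 2.94188795] q [-0.26139711  0.31332032  1.92611741  0.00359299  0.90211379 -0.06258896]
```

The force rose to 10 N with no further motion, so the carton is against the stop. Now I back off and rise clear.

Emit:
{"fn": "move_arm", "kwargs": {"plan": [1,4.9,0,0,0,0,50,2,9.8,0,0,0,0,50,2,9.8,0,0,0,0,50,0,0,40,0,0,0,50,0,0,40,0,0,0,50,0,0,40,0,0,0,50,5,40,20,0,0,0,50,5,45,0,0,0,0,50,5,45,0,0,0,0,50,5,45,0,0,0,0,50,5,45,0,0,0,0,50,0,0,0,0,0,0,50]}}

```text
time: 17.1
eef_pos: [0.6089, 0.1981, 0.181]
tcp_rot: [0.773, 0.635, 0.0, -0.0]
contact_force: [-0.2, -0.3, -0.3]
opening: 0.581
finger_force: 0.0
```

```bash
python3 tcp.py;python3 lc.py
python3 - <<'E'
from plant import cams
import cv2
cv2.imwrite("pics/t4.png",cv2.resize(cams.read_camera("top")["color"][110:235,205:435,::-1],None,fx=3.4,fy=3.4,interpolation=cv2.INTER_CUBIC))
E
```

```text
t 17.1 eef [608.93270746 198.14467812 181.02776748] lane -154.9990334055497 -21.333514133889576 yaw err deg 0.2853881551877567 tilt [-3.37227562e-05  9.41929196e-04 -9.99999556e-01] op 0.5811853544210905 F [-0.18605034 -0.3254273  -0.27820075] q [1.55994598e-01 2.54488327e-01 1.71013228e+00 1.01334863e-03
 1.17685920e+00 3.50928510e-01]
carton [ 567.4744873  -113.88407898] [89.82720947265625, 112.14075469970703] -1.7665876 in lane [1.58994882e+02 8.46722049e-02] yaw 0.004472375 lane [599.02  41.95] -1.77106
```

View pics/t4.png

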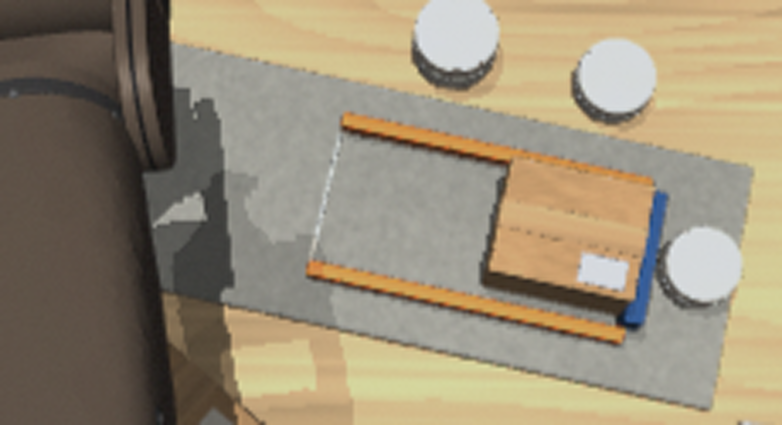

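The carton (570,230 in the crop) sits against the stop at about x = 159, y = 0 mm, yaw ≈ 0. The weights are where they were and the hand is clear.

```bash
python3 -c "
from plant import order
print(order.sign_off())"
```

```text
the job is handed in; nothing more can be done
None
```

The carton is against the blue stop: my last camera measurement put it at lane x ≈ 159 mm, y ≈ 0 mm, yaw ≈ 0. I saw no contact with the rails, the hand is clear, and the job is handed in; sign-off returned no verdict.

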